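Send a mount down the slide to the dispatch carton

ROBOT

A 7-joint arm with a two-finger parallel gripper is mounted at the origin on the work surface. World frame = base frame: x ahead of the robot, y to its left, z up, the work surface at z = 0. Lengths are in m, angles in rad, forces in N, time in s.
With the tool pointing down it reaches from about 0.4 to 0.875 m from the base axis. Payload 4.4 kg.
Tool frame: the origin (TCP) lies at the very end of the fingers, on their centre line; the grasp point (between the pads) lies 19 mm behind it (r.pinch_z is the distance from the TCP to the grasp point, in m); y points along the fingers, z is the direction in which the jaws open and shut, and the axes are right-handed (so a half turn about y gives the same grasp; the last joint's range is limited). The gripper opens to 85 mm and grips with 20 to 120 N. Pads are 22 mm wide; open, the fingers measure 114 mm over their backs; the gripper's body (76 mm by 85 mm) begins 54 mm behind the grasp point. The pads swing forward as they close: fully open they stand 13 mm farther back than shut.
Start: joints at [1.129, 0.628, 0.038, 1.517, -0.027, 0.996, -0.02], TCP at [0.239, -0.605, 0.231] pointing down, gripper open.
Joint ranges: [-3.06, 3.06], [-0.37, 2.12], [-1.25, 1.32], [0.18, 2.47], [-1.1, 4.24], [0.23, 1.98], [-2.94, 2.94]. Speed limits (rad/s): [2.57, 2.57, 3.14, 3.14, 3.14, 3.14, 3.14].

INTERFACE

Orientations are given as a unit quaternion [x, y, z, w].
In Python, from station import r gives the robot as it stands. Calls block until the motion is done:
- r.goto(position, orientation): joint-space move of the TCP to a pose.
- r.movel(position, feed=0.15, orientation=None, until_force=None): straight line of the TCP; orientation=None keeps the orientation; feed is the mean speed in m/s. With until_force (N) it stops when the force on the tool has changed by that much, and returns True; else False.
- r.move_joints(angles): joint-space move.
- r.set_gripper(opening, force=None): opening from 0.0 (shut) to 1.0 (fully open); force is the grip in N (None keeps the last); returns when the fingers have stopped.
- r.wait(seconds).
- r.ik(position, orientation): joint angles nearest the present ones, or None.
- r.state(): the state.
- r.snapshot(name): name is "scene" or "top"; returns a dict with "frame" (480x640x3 uint8, red, green, blue), "intrinsics" (3x3 intrinsics, pixels), "R" (3x3) and "t" (3): a world point X has camera coordinates R X + t. Camera axes: x right, y down, z forward; pixel columns grow to the right and rows downward; lengths in m; the calibration is good to about 2 mm. A picture is of the moment at which its call begins. There is no depth.
A pose or a line that the arm cannot do raises r.MotionError and nothing moves.
- r.close_job(): hands the job in, once; it reports no verdict.
The state is a dict: "t": time; "joint_positions": joint angles; "qd": joint speeds; "tau": joint torques, N m; "ee_pos": TCP position; "ee_rot": TCP orientation; "contact_force": force on the tool from outside, world axes, zero at the start; "wrist_torque": the same for the moment, N m; "gripper_width": opening from 0.0 (shut) to 1.0 (fully open).
Only numpy, scipy, OpenCV 4.12 (cv2) and the standard library are available. Lean on these libraries where they do the work, as an engineer would, in place of code of your own. Each camera call takes 0.05 s, during which the arm holds its last target.

TASK

The rubber mount with the rectangular base plate is to be shipped today. Set it down flat and upright in the nest of the carrier while the carrier stands in its middle station, without dropping it, and let go; then push the carrier along its slide to the next station, the one in front of the open shipping carton, until it is fully home in the detent there with the mount still in the nest. Leave the round-based mount, the pail and the wrench where they are.

Things in the scene. Friction and masses are not known exactly. Their poses are not given: they have to be found in the camera images.
- slide: Slide fixed to the bench: aluminium base 500 x 130 mm, two guide rods, a steel bar along the near edge (x = -0.064, top z = 0.016), end blocks 36 mm high. Origin on the bench under its middle; y runs along the rods, to the robot's left, x away from the robot. Stations at y = -0.14, 0, +0.14: each a 14 mm wide notch in the bar and a 34 mm high marker pin on the far edge (x = 0.051).
- carrier (a joint): Carrier's position along the slide's +y (m): 0 = home in the middle station, +-0.14 = home in the outer ones, stops at +-0.185. A sprung roller drops into the notches: 9 to 12 N to leave a station, 1 to 2 N between them, where it stays put. Within about 5 mm of a station it draws fully home by itself; pushed over 7 mm past, it pops out again.
- nest (a point): Centre of the floor of the carrier's rectangular nest, 48 mm above the bench; axes as the slide's. The nest is 64 mm along x, 94 mm along y inside, its rim 5 mm thick, 8 mm high. The carrier is a dark steel plate 120 x 120 mm, its centre 18 mm nearer the robot (-x) than this point.
- fin (a point): Centre of the top of the carrier's push fin: an upright steel bar, 12 mm along y, 22 mm along x, 50 mm tall (top 98 mm above the bench) at the carrier's near edge, 64 mm nearer the robot than the nest's centre and level with it along y. It can be pushed or pinched.
- mount_center (a point): Centre of the rubber block of the mount with the RECTANGULAR base plate (loose, 0.2 to 0.45 kg): steel plate 54 mm along x, 84 mm along y, 6 mm thick, and on it an upright cylinder 36 mm in diameter, 6 to 44 mm above the underside, with a 10 mm stud up to 58 mm. This point lies 25 mm above the underside; z up. A half turn makes no difference.
- bush_center (a point): The same point of the other mount, which has the same block and stud on a ROUND base plate, 62 mm in diameter. Not wanted.
- carton: Open cardboard shipping carton, 180 mm along x, 130 mm along y, 90 mm high, fixed beyond the slide in line with one outer station (same y in the slide's frame, axes parallel to the slide's, near face 75 mm beyond its origin). Origin at the foot of its near face, in the middle.
- bin: Open-fronted plastic stock bin, 180 mm by 120 mm, 85 mm high, standing in the same way behind the other outer station. Origin at the foot of its near face, in the middle.
- pail: White plastic pail with a wire bail, 176 mm across the rim, 160 mm high, loose; a bystander. Origin under its centre.
- wrench: Steel wrench 200 mm long, lying loose on the bench; a bystander.
- mount: The rectangular-plate mount again; origin at the centre of its underside, 25 mm below mount_center.
Not all that is in view belongs to the job. Leave any green or orange look-alike of the mount alone.

How it is judged:
On the way, in this order (a step that is already met when the one before it is completed fails the run):
1. the rectangular-plate mount lies flat in the nest, let go, with the carrier still in its middle station (x of mount_center in the frame of nest between -0.008 and 0.008 m and y of mount_center in the frame of nest between -0.008 and 0.008 m and z of mount_center in the frame of nest between 0.021 and 0.029 m and angle between the y axis of mount_center and the y axis of nest, either way round below 0.2 rad and angle between mount_center's own z axis and vertical below 0.07 rad and linear speed of mount below 0.02 m/s and contact force between the fingers and mount below 0.1 N and value of joint carrier between -0.005 and 0.005 m), for 0.2 s.
2. the carrier is home in the station in front of the carton, the mount in its nest (x of mount_center in the frame of nest between -0.008 and 0.008 m and y of mount_center in the frame of nest between -0.008 and 0.008 m and z of mount_center in the frame of nest between 0.021 and 0.029 m and angle between the y axis of mount_center and the y axis of nest, either way round below 0.2 rad and angle between mount_center's own z axis and vertical below 0.07 rad and y of nest in the frame of carton between -0.004 and 0.004 m and velocity of joint carrier between -0.01 and 0.01 m/s), for 0.2 s.
At the end, for the whole second after the job is handed in: Mount in the nest: centre within 8 mm of the nest's along each side and 21 to 29 mm above its floor, upright within 4 degrees, long sides aligned within 11 degrees, at rest, let go; carrier at rest within 4 mm of the station in front of the carton (all of step 2 and linear speed of mount below 0.02 m/s and contact force between the fingers and mount below 0.1 N); the robot touches nothing.
It fails at once if the mount is dropped (above the nest's floor and out of the fingers, it moves faster than 0.5 m/s) (linear speed of mount above 0.5 m/s and contact force between the fingers and mount below 0.05 N and z of mount_center in the frame of nest above 0.027 m).
It fails at once if the round-based mount, the pail or the wrench is moved by more than 30 mm (distance of any of bush_center, pail, wrench from where it was at the start of the episode above 0.03 m).
It also fails if it takes over 51 s, if anything falls off the work surface, if the arm or the gripper's body presses on something with over 40 N, if the wrist force passes 120 N, or if a joint passes its speed limit or range.

## Working session

There is one attempt and no reset: what is moved stays moved. The work goes in short steps, each a Python script; the robot and the scene stay as the last script left them, time stands still between calls to the robot, and variables do not carry over. Pictures are saved under pics/ and viewed, and the job is handed in when it is done.

```bash
mkdir -p pics; ls
python3 - <<'E'
from station import r
import cv2,numpy as np
for n in("scene","top"):
    s=r.snapshot(n); cv2.imwrite(f"pics/{n}0.png",s["frame"][:,:,::-1]); np.savez(f"pics/{n}0.npz",**s)
    print(n,s["intrinsics"].tolist(),np.round(s["R"],4).tolist(),np.round(s["t"],4).tolist())
st=r.state(); print(st["t"],st["ee_pos"],st["ee_rot"],st["gripper_width"],r.pinch_z)
E
```

```text
pics
scene [[587.9302061375746, 0.0, 309.93573765915767], [0.0, 587.9302061375746, 242.9613930867417], [0.0, 0.0, 1.0]] [[0.2811, 0.9596, 0.0093], [0.7838, -0.224, -0.5792], [-0.5537, 0.1701, -0.8152]] [-0.1758, -0.3683, 1.7505]
top [[480.4455805826346, 0.0, 312.7637214428412], [0.0, 480.4455805826346, 238.53924276915654], [0.0, 0.0, 1.0]] [[-0.0056, -0.9997, -0.0254], [-0.9976, 0.0073, -0.0689], [0.069, 0.0249, -0.9973]] [0.0215, 0.531, 1.1633]
0.1 [ 0.23840201 -0.60410886  0.23048446] [-0.13220805  0.69524763 -0.69406931  0.13198317] 1.001210655719393 0.0187
```

View pics/scene0.png

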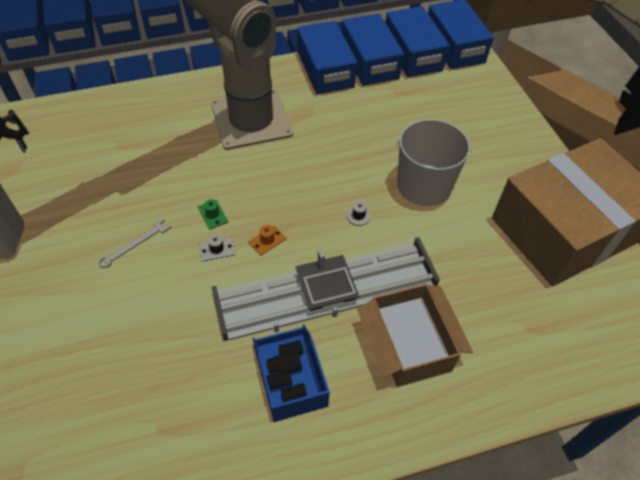

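View pics/top0.png

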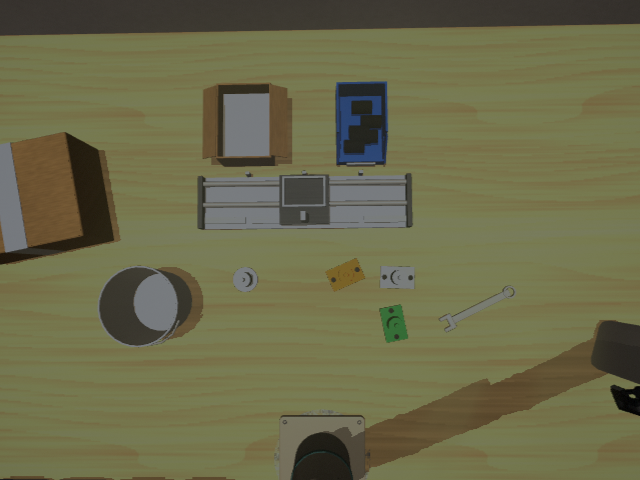

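The top view shows the carton at (247,120) behind the left (+y) station, the carrier at (304,200) in the middle and the fin at (303,215). There are four mount candidates:
- (397,277): grey with a rectangular plate
- (245,279): grey with a round plate
- (345,274): orange look-alike
- (394,323): green look-alike

The grey rectangular one fits the description. I'll confirm it in an enlarged crop.

Run:
```python
import cv2,numpy as np
t=cv2.imread("pics/top0.png"); s=cv2.imread("pics/scene0.png")
f=lambda i,x,y,w,h,k:cv2.resize(i[y:y+h,x:x+w],None,fx=k,fy=k,interpolation=cv2.INTER_CUBIC)
a=f(t,365,245,66,50,6); b=f(s,185,222,66,50,6); c=f(t,270,165,66,65,6)[:300]; d=f(s,287,240,66,75,6)[:300]
cc=cv2.resize(t[165:240,260:350],(396,300),interpolation=cv2.INTER_CUBIC)
dd=cv2.resize(s[240:315,280:370],(396,300),interpolation=cv2.INTER_CUBIC)
im=np.vstack([np.hstack([a,b]),np.hstack([cc,dd])]); im=cv2.convertScaleAbs(im,alpha=1.5)
cv2.imwrite("pics/crop1.png",im); print(im.shape)
```

```text
(600, 792, 3)
```

View pics/crop1.png

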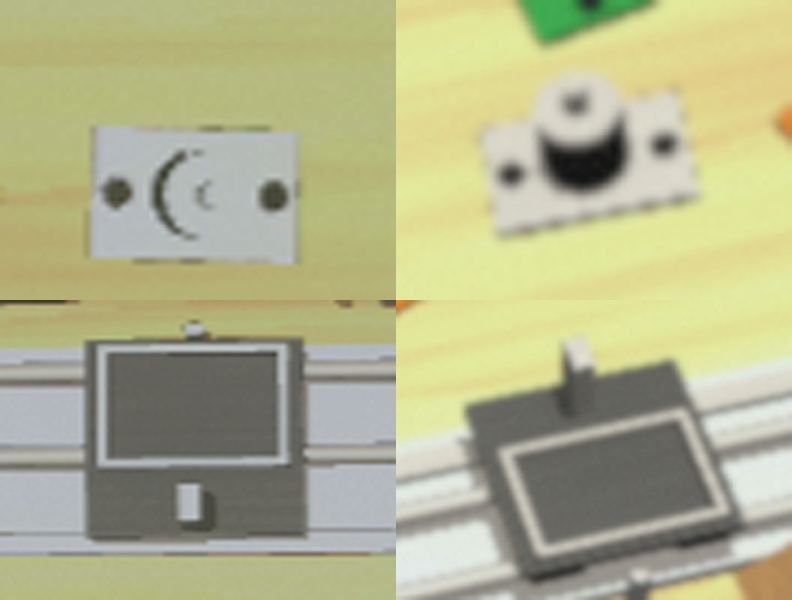

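The crop confirms it: a grey rectangular plate with two holes and an upright black rubber block. The nest is empty, with its long side along y, and the fin is on the near side. Next I'll triangulate the corners.

```bash
cat > h.py <<'E'
import numpy as np,cv2
def P(n):
    s=np.load(n); return s["intrinsics"]@np.hstack([s["R"],s["t"].reshape(3,1)])
def tri(pt,ps,Pt,Ps):
    X=cv2.triangulatePoints(Pt,Ps,np.array(pt,float).T,np.array(ps,float).T); return (X[:3]/X[3]).T
def un(p,off,k,o2=(0,0)):
    return (np.array(p,float)-o2+.5)/k-.5+off
E
python3 - <<'E'
from h import *
Pt,Ps=P("pics/top0.npz"),P("pics/scene0.npz")
np.set_printoptions(precision=4,suppress=True)
def go(name,pt,ps,z=None):
    X=tri(pt,ps,Pt,Ps); print(name); print(X)
    proj=lambda Q:[(lambda h:h[:2]/h[2])(Q@np.append(x,1)) for x in X]
    print(" resid",np.abs(np.array(proj(Pt))-pt).max().round(2),np.abs(np.array(proj(Ps))-ps).max().round(2))
    print(" mean",X.mean(0))
    if len(X)==4:
        d=(X[0]-X[1]+X[3]-X[2]); print(" yaw of y axis deg",np.degrees(np.arctan2(-d[0],d[1])), "sizes",[np.linalg.norm(X[i]-X[(i+1)%4]).round(4) for i in range(4)])
k=[792/2/90,4]
go("mount",un([(93,127),(298,133),(295,263),(91,257)],(365,245),6),
  un([(699,196),(498,237),(480,128),(677,92)],(185,222),6,(396,0)))
go("stud",un([(202,195)],(365,245),6),un([(575,98)],(185,222),6,(396,0)))
go("nest",un([(97,345),(290,345),(288,467),(98,467)],(260,165),k,(0,300)),
  un([(731,510),(541,557),(498,447),(685,409)],(280,240),k,(396,300)))
go("fin",un([(188,503)],(260,165),k,(0,300)),un([(577,350)],(280,240),k,(396,300)))
# slide yaw from top image end blocks, z~0.036
E
```

```text
mount
[[ 0.4636 -0.1477  0.    ]
 [ 0.4607 -0.2318 -0.0002]
 [ 0.4074 -0.229   0.0043]
 [ 0.4102 -0.1457  0.0023]]
 resid 0.24 0.17
 mean [ 0.4355 -0.1885  0.0016]
 yaw of y axis deg -1.9663931032315223 sizes [np.float64(0.0841), np.float64(0.0535), np.float64(0.0834), np.float64(0.0535)]
stud
[[ 0.4354 -0.1871  0.047 ]]
 resid 0.76 0.51
 mean [ 0.4354 -0.1871  0.047 ]
nest
[[ 0.6806  0.092   0.0555]
 [ 0.6806 -0.0121  0.0519]
 [ 0.6057 -0.0123  0.0544]
 [ 0.6069  0.0915  0.0527]]
 resid 0.95 0.7
 mean [0.6434 0.0398 0.0536]
 yaw of y axis deg -0.3308229654500503 sizes [np.float64(0.1041), np.float64(0.0749), np.float64(0.1039), np.float64(0.0737)]
fin
[[0.5793 0.0392 0.0965]]
 resid 0.32 0.22
 mean [0.5793 0.0392 0.0965]
```

The two-view measurements agree with the text to about 4 mm in z: mount at (0.4355, -0.1885), yaw -2°, and nest at (0.6434, 0.0398). Now the grasp, with the jaws along the mount's long axis.

```bash
cat >> h.py <<'E'
from scipy.spatial.transform import Rotation as Ro
def q(yaw,flip=False):
    M=np.array([[1,0,0],[0,0,1],[0,-1,0]],float)
    if flip: M=M@np.diag([-1,1,-1])
    return (Ro.from_euler("z",yaw,degrees=True)*Ro.from_matrix(M)).as_quat()
E
python3 - <<'E'
from h import *
from station import r
for f in (0,1):
    for p,y in(((.4355,-.1885,.15),-2),((.4355,-.1885,.008),-2),((.6434,.0398,.16),0),((.6434,.0398,.057),0)):
        a=r.ik(p,q(y,f)); print(f,None if a is None else np.round(a,2))
print(Ro.from_quat(r.state()["ee_rot"]).as_matrix().round(2))
E
```

```text
0 [ 0.78  0.57 -0.62  2.07  0.54  0.66  1.33]
0 [ 0.54  0.8  -0.28  2.14  0.75  0.3   1.14]
0 [ 0.29  0.79 -0.7   1.59  0.58  0.98  0.97]
0 [ 0.26  0.92 -0.64  1.65  0.71  0.82  0.87]
1 [ 0.27  0.51  0.11  2.08 -0.11  0.56 -1.15]
1 [ 0.2   0.8   0.22  2.15 -0.67  0.25 -0.59]
1 [-0.17  0.7   0.1   1.6  -0.09  0.84 -1.6 ]
1 [-0.19  0.84  0.15  1.66 -0.18  0.65 -1.52]
[[-0.93 -0.    0.37]
 [-0.37  0.   -0.93]
 [ 0.   -1.   -0.  ]]
```

Run:
```python
from h import *
from station import r
o=q(-2,1)
r.goto((.4355,-.1885,.13),o)
r.set_gripper(.75,40)
try:
    hit=r.movel((.4355,-.1885,.0085),.1,o,until_force=8)
except r.MotionError as e: print("ME",e); hit=None
s=r.state(); print(hit,s["t"],s["ee_pos"],np.round(s["contact_force"],1),np.round(s["joint_positions"],2))
for n in("scene","top"):
    s=r.snapshot(n); cv2.imwrite(f"pics/{n}1.png",s["frame"][:,:,::-1])
a=cv2.imread("pics/scene1.png")[200:280,170:270]; cv2.imwrite("pics/c2.png",cv2.resize(a,None,fx=6,fy=6,interpolation=cv2.INTER_CUBIC))
```

```text
ME the arm cannot follow that straight line within its joint ranges
None 2.175 [ 0.43547737 -0.18887991  0.13000808] [ 0.6 -0.8 -0.6] [ 0.27  0.55  0.11  2.1  -0.12  0.5  -1.13]
```

View pics/c2.png

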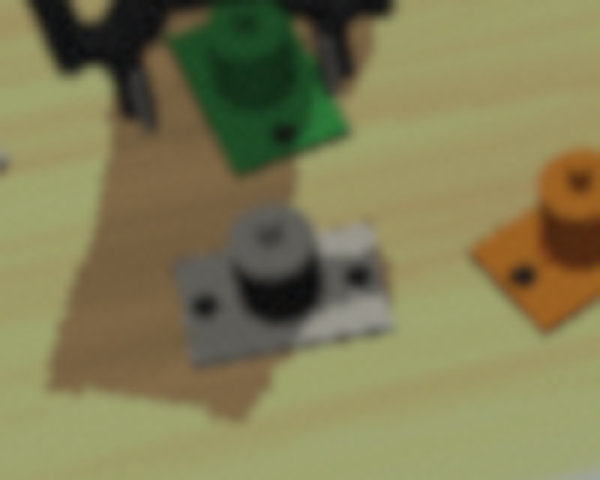

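Run:
```python
from h import *
from station import r
for f in(0,1):
  for y in(-2,-17,13,-32,28,88):
    print(f,y)
    for z in(.13,.08,.06,.04,.02,.0085):
        a=r.ik((.4355,-.1885,z),q(y,f)); print("  ",z,None if a is None else np.round(a,2))
```

```text
0 -2
   0.13 [ 0.27  0.55  0.11  2.1  -0.12  0.5  -1.13]
   0.08 [ 1.01  0.89 -1.06  2.11  1.1   0.87  0.79]
   0.06 [ 1.    0.94 -1.06  2.12  1.17  0.87  0.74]
   0.04 [ 1.    0.99 -1.06  2.13  1.23  0.88  0.69]
   0.02 [ 1.    1.04 -1.06  2.13  1.3   0.9   0.64]
   0.0085 [ 1.    1.07 -1.06  2.13  1.34  0.91  0.62]
0 -17
   0.13 [ 0.84  0.64 -0.73  2.08  0.69  0.68  0.92]
   0.08 [ 0.78  0.72 -0.64  2.11  0.82  0.57  0.81]
   0.06 [ 0.75  0.75 -0.6   2.12  0.86  0.53  0.77]
   0.04 [ 0.72  0.78 -0.55  2.13  0.91  0.48  0.73]
   0.02 [ 0.68  0.81 -0.49  2.14  0.96  0.43  0.68]
   0.0085 [ 0.66  0.83 -0.46  2.14  0.99  0.4   0.66]
0 13
   0.13 [ 1.02  0.77 -1.06  2.08  0.92  0.87  1.2 ]
   0.08 [ 1.01  0.89 -1.06  2.11  1.1   0.87  1.06]
   0.06 [ 1.    0.94 -1.06  2.12  1.17  0.87  1.  ]
   0.04 [ 1.    0.99 -1.06  2.13  1.23  0.88  0.95]
   0.02 [ 1.    1.04 -1.06  2.13  1.3   0.9   0.9 ]
   0.0085 [ 1.    1.07 -1.06  2.13  1.34  0.91  0.88]
0 -32
   0.13 [ 0.79  0.62 -0.65  2.08  0.63  0.64  0.72]
   0.08 [ 0.73  0.7  -0.57  2.12  0.74  0.53  0.62]
   0.06 [ 0.7   0.73 -0.52  2.13
[... 2031 characters left out ...]
4 -1.43]
   0.0085 [ 0.2   0.8   0.22  2.15 -0.67  0.25 -1.12]
1 28
   0.13 [ 0.37  0.54 -0.04  2.09  0.04  0.5  -0.77]
   0.08 [ 0.37  0.64 -0.02  2.13  0.04  0.38 -0.77]
   0.06 [ 0.36  0.68 -0.02  2.14  0.03  0.33 -0.77]
   0.04 [ 0.36  0.72 -0.01  2.14  0.03  0.28 -0.76]
   0.02 [ 0.36  0.76 -0.01  2.15  0.03  0.23 -0.77]
   0.0085 [ 0.45  0.79 -0.15  2.15  0.45  0.24 -1.18]
1 88
   0.13 [ 0.59  0.56 -0.34  2.09  0.35  0.55 -0.04]
   0.08 [ 0.54  0.65 -0.27  2.12  0.41  0.42 -0.1 ]
   0.06 [ 0.51  0.69 -0.24  2.13  0.43  0.37 -0.11]
   0.04 [ 0.49  0.72 -0.2   2.14  0.44  0.32 -0.13]
   0.02 [ 0.47  0.76 -0.17  2.14  0.46  0.27 -0.14]
   0.0085 [ 0.46  0.79 -0.16  2.15  0.49  0.24 -0.16]
```

Run:
```python
from h import *
from station import r
r.goto((.4355,-.1885,.14),q(-17,0))
o=q(-2,0)
r.goto((.4355,-.1885,.14),o)
try:
    hit=r.movel((.4355,-.1885,.0085),.1,o,until_force=8)
except r.MotionError as e: print("ME",e); hit=None
s=r.state(); print(hit,s["t"],s["ee_pos"],np.round(s["contact_force"],1),np.round(s["joint_positions"],2))
for n in("scene","top"):
    s=r.snapshot(n); cv2.imwrite(f"pics/{n}2.png",s["frame"][:,:,::-1])
a=cv2.imread("pics/scene2.png")[180:280,150:280]; cv2.imwrite("pics/c3.png",cv2.resize(a,None,fx=6,fy=6,interpolation=cv2.INTER_CUBIC))
```

```text
False 5.8583 [ 0.43583503 -0.18857121  0.00889737] [0.6 0.5 0.3] [ 0.7   0.84 -0.53  2.14  1.06  0.45  0.86]
```

View pics/c3.png

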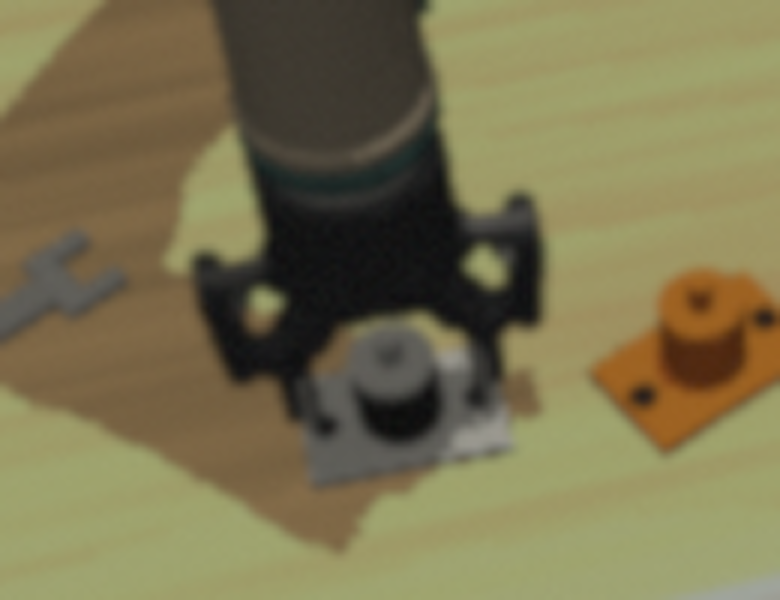

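The fingers straddle the rubber block, with tips at about (300,410) and (485,400) in the crop and the block at (395,395). Next: close and lift.

Run:
```python
from h import *
from station import r
r.set_gripper(0,45)
s=r.state(); print(s["gripper_width"],s["ee_pos"],np.round(s["contact_force"],1))
p=s["ee_pos"]
r.movel((.4355,-.1885,.17),.1)
s=r.state(); print(s["t"],s["gripper_width"],s["ee_pos"],np.round(s["contact_force"],1))
for n in("scene","top"):
    s=r.snapshot(n); cv2.imwrite(f"pics/{n}3.png",s["frame"][:,:,::-1]); np.savez(f"pics/{n}3.npz",**s)
a=cv2.imread("pics/scene3.png")[160:260,150:280]; cv2.imwrite("pics/c4.png",cv2.resize(a,None,fx=6,fy=6,interpolation=cv2.INTER_CUBIC))
```

```text
0.41260394374697673 [ 0.43568204 -0.18856786  0.00891582] [-1.3  0.2  5.5]
8.0917 0.41107128666408166 [ 0.43515129 -0.18837347  0.16954542] [ 0.1  0.7 -4.7]
```

View pics/c4.png

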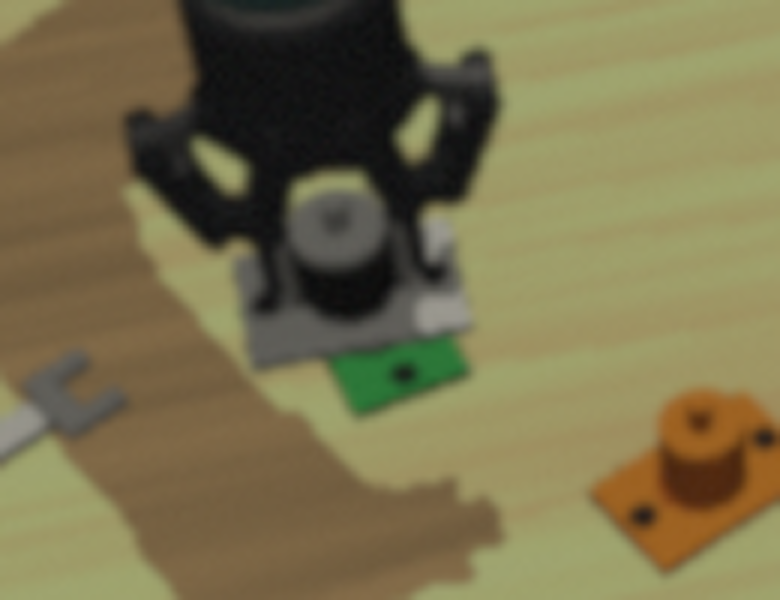

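Run:
```python
from h import *
from station import r
o=q(-0.3,0)
r.movel((.6434,.0398,.17),.15,o)
r.movel((.6434,.0398,.085),.08,o)
s=r.state(); print(s["t"],s["gripper_width"],s["ee_pos"],np.round(s["joint_positions"],2),np.round(s["contact_force"],1))
for n in("scene","top"):
    s=r.snapshot(n); cv2.imwrite(f"pics/{n}4.png",s["frame"][:,:,::-1]); np.savez(f"pics/{n}4.npz",**s)
a=cv2.imread("pics/scene4.png")[220:320,260:390]; a=cv2.resize(a,None,fx=6,fy=6,interpolation=cv2.INTER_CUBIC)
cv2.imwrite("pics/c5.png",cv2.convertScaleAbs(a,alpha=1.6))
```

```text
11.6167 0.40926822714466093 [0.64389987 0.04000219 0.08565728] [ 0.3   0.9  -0.73  1.64  0.74  0.9   0.85] [ 0.3 -0.2 -4.5]
```

View pics/c5.png

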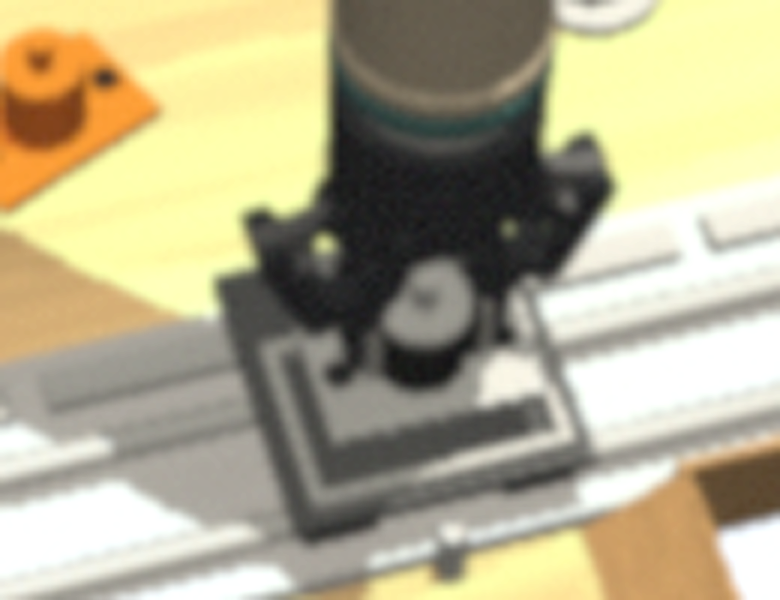

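View pics/top4.png

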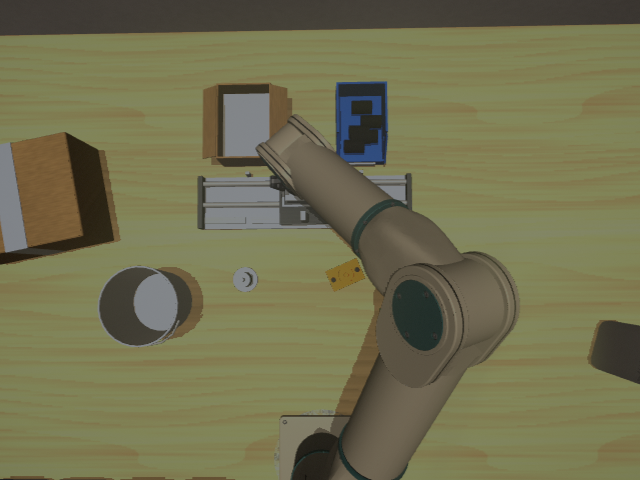

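Run:
```python
from h import *
Ps=P("pics/scene4.npz")
im=cv2.imread("pics/c5.png")
def pr(X): h=Ps@np.append(X,1); u=h[:2]/h[2]; return (u-(260,220)+.5)*6-.5
def poly(cx,cy,z,hx,hy,yaw,c):
    t=np.radians(yaw); R=np.array([[np.cos(t),-np.sin(t)],[np.sin(t),np.cos(t)]])
    pts=[pr(np.append(R@(a*hx,b*hy)+(cx,cy),z)) for a,b in((1,1),(1,-1),(-1,-1),(-1,1))]
    print(np.round(pts).tolist()); cv2.polylines(im,[np.round(pts).astype(int)],True,c,1)
poly(.6439,.040,.0827-.004,.027,.042,-.3,(0,0,255))   # plate top, with z bias
poly(.6434,.0398,.0536,.037,.052,-.3,(0,255,0)) # rim outer
cv2.imwrite("pics/c6.png",im)
```

```text
[[547.0, 389.0], [333.0, 442.0], [293.0, 324.0], [503.0, 274.0]]
[[575.0, 438.0], [313.0, 503.0], [260.0, 342.0], [514.0, 282.0]]
```

View pics/c6.png

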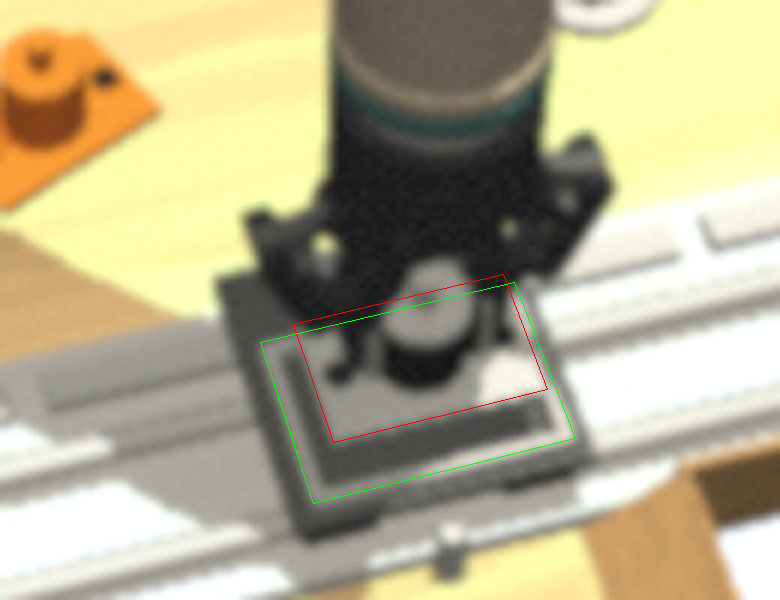

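Run:
```python
import cv2
a=cv2.imread("pics/scene4.png")[265:310,295:362]; a=cv2.resize(a,None,fx=11,fy=11,interpolation=cv2.INTER_CUBIC)
cv2.imwrite("pics/c7.png",cv2.convertScaleAbs(a,alpha=2))
```

```text
(no output)
```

View pics/c7.png

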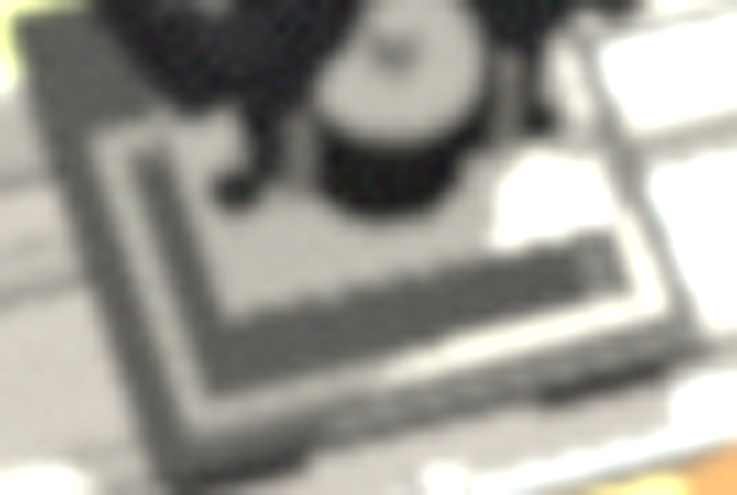

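The plate edge and nest rim are parallel within about 1°, and the mount sits about 1–2 mm too far in +x. I'll correct that and lower.

Run:
```python
from h import *
from station import r
o=q(0.3,0)
r.movel((.642,.0395,.070),.05,o)
s=r.state(); print(s["ee_pos"],np.round(s["contact_force"],1))
h=r.movel((.642,.0395,.054),.03,o,until_force=5)
s=r.state(); print(h,s["t"],s["ee_pos"],np.round(s["contact_force"],1))
for n in("scene",):
    s=r.snapshot(n); cv2.imwrite(f"pics/{n}5.png",s["frame"][:,:,::-1])
a=cv2.imread("pics/scene5.png")[255:315,285:372]; a=cv2.resize(a,None,fx=9,fy=9,interpolation=cv2.INTER_CUBIC)
cv2.imwrite("pics/c8.png",cv2.convertScaleAbs(a,alpha=2))
```

```text
[0.64165854 0.03942857 0.06946552] [ 0.3 -0.3 -3.6]
True 12.625 [0.64206357 0.03946066 0.05698724] [-0.1 -1.2  4.8]
```

View pics/c8.png

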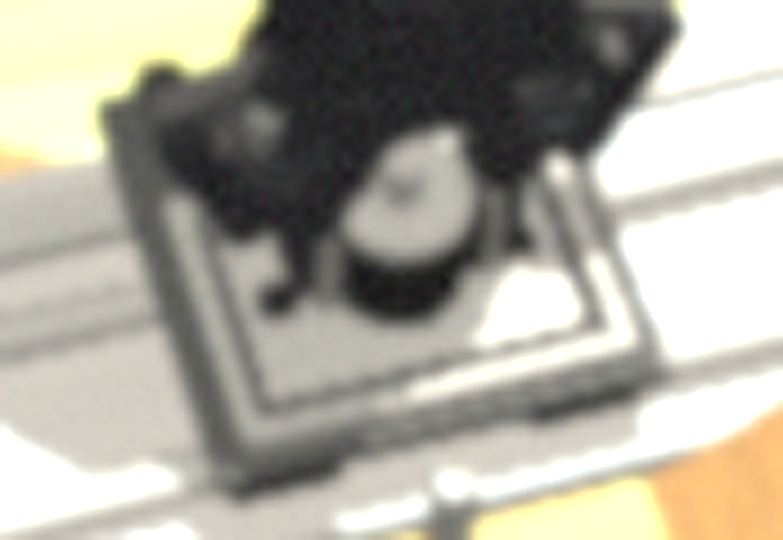

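Contact came at the expected height (TCP z 0.0570), and the plate is inside the rim all round. Now I'll release and retreat.

Run:
```python
from h import *
from station import r
r.set_gripper(.62,20); r.wait(.4)
s=r.state(); print(s["t"],s["gripper_width"],s["ee_pos"],np.round(s["contact_force"],1))
r.movel((.642,.0395,.19),.12)
r.goto((.50,-.12,.22),q(0,0))
s=r.state(); print(s["t"],np.round(s["joint_positions"],2))
for n in("scene","top"):
    s=r.snapshot(n); cv2.imwrite(f"pics/{n}6.png",s["frame"][:,:,::-1]); np.savez(f"pics/{n}6.npz",**s)
a=cv2.resize(cv2.imread("pics/scene6.png")[240:315,280:370],(396,330),interpolation=cv2.INTER_CUBIC)
b=cv2.resize(cv2.imread("pics/top6.png")[165:240,260:350],(396,330),interpolation=cv2.INTER_CUBIC)
cv2.imwrite("pics/c9.png",cv2.convertScaleAbs(np.hstack([b,a]),alpha=1.7))
```

```text
13.3917 0.6169790429816283 [0.64081404 0.03891571 0.05563219] [-0.3  0.1  0.8]
15.525 [ 0.78  0.59 -0.91  1.89  0.57  0.95  1.17]
```

View pics/c9.png

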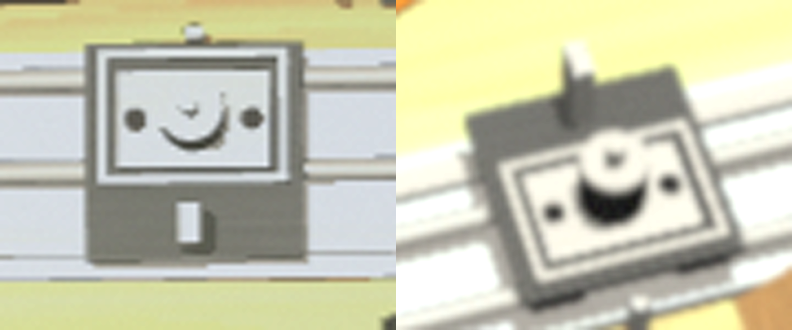

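View pics/top6.png

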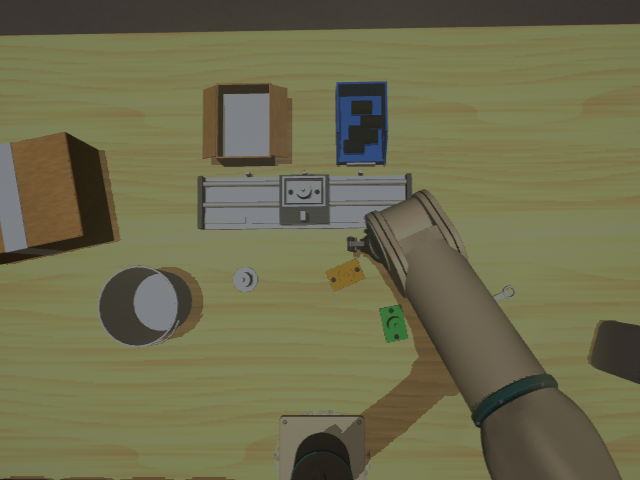

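The mount sits centred in the nest, upright and let go, and the carrier hasn't moved. Next I'll pinch the fin and draw the carrier 0.14 m in +y.

Run:
```python
from h import *
from station import r
o=q(-.3,0)
X,Y=.578,.0396
r.set_gripper(.5,30)
r.goto((X,Y,.17),o)
h=r.movel((X,Y,.066),.1,o,until_force=8)
s=r.state(); print(h,s["t"],s["ee_pos"],np.round(s["contact_force"],1),np.round(s["joint_positions"],2))
if not h:
    r.set_gripper(0,40)
    s=r.state(); print(s["gripper_width"],s["ee_pos"],np.round(s["contact_force"],1))
s=r.snapshot("scene"); cv2.imwrite("pics/scene7.png",s["frame"][:,:,::-1])
a=cv2.imread("pics/scene7.png")[210:310,255:385]; a=cv2.resize(a,None,fx=6,fy=6,interpolation=cv2.INTER_CUBIC)
cv2.imwrite("pics/c10.png",cv2.convertScaleAbs(a,alpha=1.7))
for y in (.08,.13,.1796,):
    a=r.ik((X+.0007,y,.066),o); print(None if a is None else np.round(a,2))
```

```text
False 17.85 [0.57851857 0.03982898 0.06662586] [ 0.8  0.2 -0.1] [ 0.31  0.86 -0.7   1.84  0.79  0.75  0.73]
0.13543114319422328 [0.5782938  0.03951335 0.06657961] [-0.3 -1.2  4.5]
[ 0.24  0.86 -0.7   1.82  0.79  0.76  0.67]
[ 0.15  0.87 -0.7   1.8   0.78  0.77  0.61]
[ 0.06  0.88 -0.69  1.76  0.77  0.79  0.55]
```

View pics/c10.png

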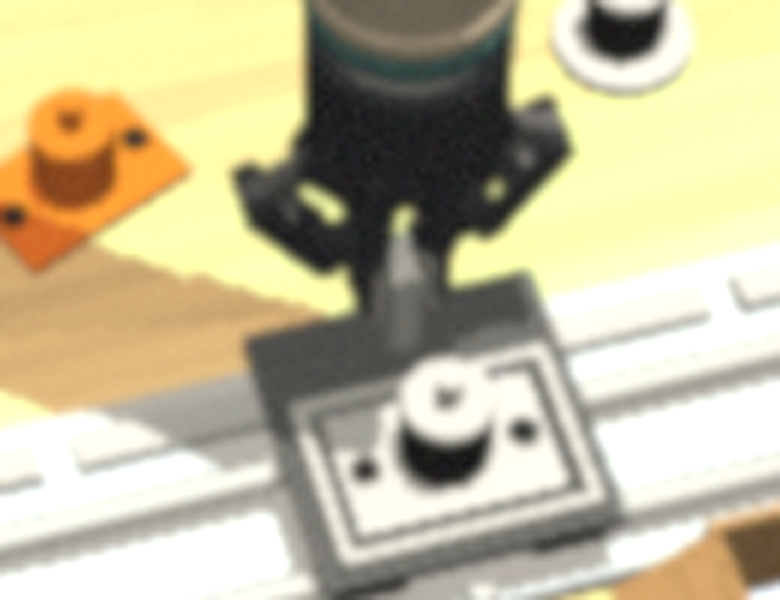

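Run:
```python
from h import *
from station import r
o=q(-.3,0)
r.movel((.5787,.110,.0662),.05,o)
s=r.state(); print(s["t"],s["gripper_width"],s["ee_pos"],np.round(s["contact_force"],1))
r.movel((.5787,.1795,.0662),.06,o); r.wait(.3)
s=r.state(); print(s["t"],s["gripper_width"],s["ee_pos"],np.round(s["contact_force"],1))
s=r.snapshot("scene"); cv2.imwrite("pics/scene8.png",s["frame"][:,:,::-1])
```

```text
19.8333 0.1331781524627876 [0.57815206 0.10964159 0.06659784] [-3.3 -2.2  5.7]
21.4417 0.13276253403721608 [0.57803445 0.17946349 0.06660825] [-3.3 -0.3  6.7]
```

View pics/scene8.png

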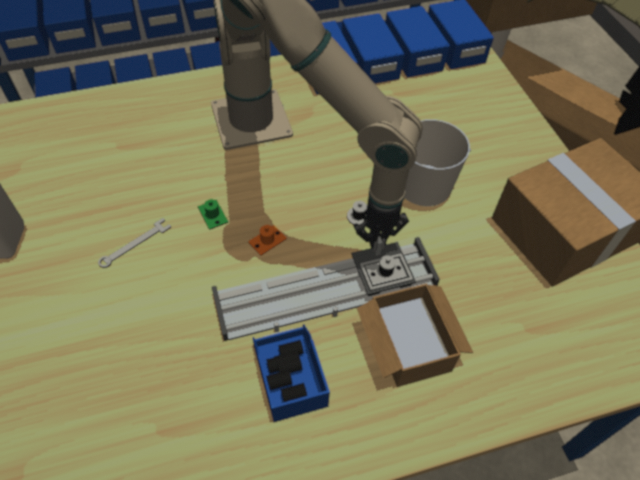

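The carrier reached the station in front of the carton with the mount still in the nest. Now I'll let go, back off and check.

Run:
```python
from h import *
from station import r
o=q(-.3,0)
r.set_gripper(.45,20); r.wait(.3)
r.movel((.5783,.1797,.2),.12,o)
r.goto((.48,-.10,.25),q(0,0)); r.wait(.2)
s=r.state(); print(s["t"],np.round(s["contact_force"],1))
for n in("scene","top"):
    s=r.snapshot(n); cv2.imwrite(f"pics/{n}9.png",s["frame"][:,:,::-1]); np.savez(f"pics/{n}9.npz",**s)
t=cv2.imread("pics/top9.png"); c=cv2.imread("pics/scene9.png")
b=cv2.resize(t[165:240,200:290],(396,330),interpolation=cv2.INTER_CUBIC)
a=cv2.resize(c[230:305,340:430],(396,330),interpolation=cv2.INTER_CUBIC)
cv2.imwrite("pics/c11.png",cv2.convertScaleAbs(np.hstack([b,a]),alpha=1.7))
cv2.imwrite("pics/c12.png",cv2.convertScaleAbs(cv2.resize(t[160:240,190:320],None,fx=6,fy=6,interpolation=cv2.INTER_CUBIC),alpha=1.5))
# carrier shift by template matching the carrier/fin region, middle -> now
t6=cv2.imread("pics/top6.png")
m=cv2.matchTemplate(t[170:235,200:300],t6[203:226,284:326],cv2.TM_CCOEFF_NORMED)
_,v,_,l=cv2.minMaxLoc(m); x,y=l
d=m[y,x-1:x+2]; sub=(d[0]-d[2])/(2*(d[0]-2*d[1]+d[2])); print("corr",v,"dx px",x+sub+200-284,"dy",y+170-203)
Pt=P("pics/top9.npz"); f=lambda X:(lambda h:h[:2]/h[2])(Pt@np.append(X,1))
print("expected dx px for .14:",[ (f((.56,.0398+.14,z))-f((.56,.0398,z))).round(2).tolist() for z in(.048,.098)])
```

```text
24.7833 [-0.4 -0.1  0.2]
corr 0.87652587890625 dx px -60.01851 dy 1
expected dx px for .14: [[-58.01, 0.46], [-60.61, 0.49]]
```

View pics/c11.png

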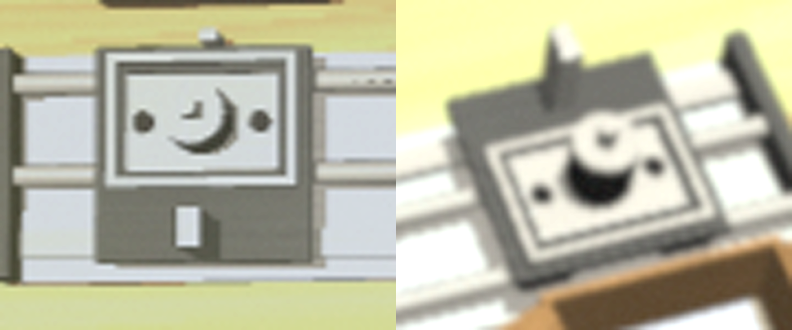

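View pics/c12.png

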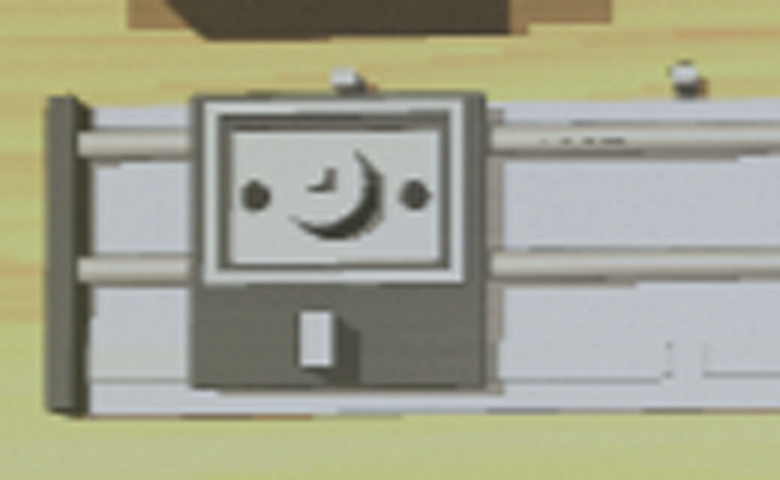

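View pics/top9.png

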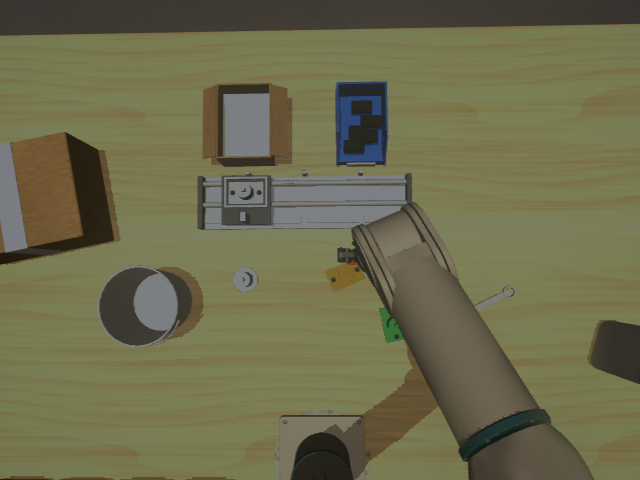

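The plate edges moved 58.0 px, exactly what 0.14 m should give. The fin moved 60.0 px against 60.6 expected, so they agree within about 1.5 mm. Bystanders are unmoved, so I'm handing in.

```bash
python3 -c "
from station import r
r.close_job(); print(r.state()['t'])"
```

```text
the job is handed in; nothing more can be done
the job is handed in; nothing more can be done
```

The rectangular-plate mount is in the nest and the carrier stands in the station in front of the carton. I handed the job in at about 25 s on the robot's clock; no verdict is reported.

- **Placing:** I picked the mount up by its rubber block and lowered it into the nest with the carrier in its middle station. It touched down at the expected height, and I let go without dropping it.
- **Moving the carrier:** I pinched the fin and drew the carrier 0.14 m toward the carton, then released it and backed off.
- **Last checks:**
  - In both views the mount sits flat and centred inside the rim.
  - The carrier plate shifted 58.0 px, as expected for 0.14 m. The fin showed 60.0 px against 60.6 expected, a difference of about 1.5 mm and within tolerance.
  - The round mount, pail and wrench look unmoved (part of the wrench is hidden by the arm in the last top view).
  - The tool force is near zero.
- **Disagreements:**
  - Heights measured from the two cameras came out about 2–4 mm low compared with the text.
  - My first straight-line approach was refused for joint range, so I changed the arm's posture before reaching the mount.

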